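# Fit the idler roller and hold the belt tensioner open

## Task

Get the lathe's belt drive ready for its belt: drop the loose idler roller over the thin spindle on the tensioner arm so that it sits flat on the arm, and let go of it. Then push with the gripper against the upright peg at the arm's free end, swinging the sprung arm back past its ratchet click, and keep it pushed clearly beyond the click so that your push, not the pawl, holds the spring. Finish while still holding it there, with the roller in place, and leave the other things on the bench where they are.

Things in the scene. Friction and masses are not known exactly. Their poses are not given: they have to be found in the camera images.
- drive_plate: Green painted steel plate fixed to the bench, carrying the tensioner; origin on the bench top, z up. In its frame it spans x -120..190, y -65..105 mm, 12 mm thick; the arm at rest points from the pivot to -x. Pawl and guide (65 mm high) at x 120..190, y +-20 mm; drive pulley (64 mm across, 58 mm high) at x 105, y 68 mm; two stop pins 38 mm high beside the arm, 60 to 75 mm from the pivot.
- pivot (a point): Point on the arm's upright hinge axis, at the height of the arm's top face, 45 mm above the bench. Axes as the drive plate's. A coil spring and a bolt 20 mm across rise 30 mm above it.
- tensioner_arm (a joint): Swing of the steel tensioner arm (26 mm wide, underside 30, top 45 mm above the bench) about the pivot, rad: 0 at its sprung rest, growing counter-clockwise from above (free end goes from the plate's -x to its -y side), end stop 0.80. Spring at the peg: 3 N at rest, 7 N at 0.6 (pushed squarely), 3 N more while the pawl drags. Click at about 0.49; the pawl would then catch it at 0.48 if let go.
- pawl_slider (a joint): Travel of the sprung ratchet pawl away from the arm's hub, in m: 0 at home, rises to about 0.006 while the arm's tooth passes under it, and snaps back to 0 at the click. It works by itself.
- push_peg (a point): Plain upright steel peg on the arm's free end, the part to push: 16 mm diameter, 40 mm high, 180 mm from the pivot. This point is its foot on the arm's top face (45 mm above the bench), z up; its x axis points along the arm to the pivot. The positive swing carries it along its own -y axis, so push on its +y side.
- roller_seat (a point): Where the roller's centre comes to be when it is seated: on the spindle's axis, 13 mm above the arm's top face, 100 mm from the pivot, moving with the arm (axes as the push peg's). The spindle is 10 mm diameter, 36 mm high above the arm's top face, pointed over its last 6 mm.
- roller_center (a point): Centre (half-way up) of the loose idler roller: an aluminium ring 46 mm outside diameter, 16 mm hole right through, 26 mm high, about 0.1 kg, standing flat on the bench with its hole upright. It is the only ring; its axis is z.
- round_die: Bystander: solid dark steel cylinder without a hole, 38 mm diameter, 45 mm high, upright on the bench; origin under its centre.
- die_block: Bystander: dark steel block 60 x 45 x 30 mm on the bench; origin under its centre.
- oil_bottle: Bystander: white bottle 56 mm diameter, 130 mm high; origin under its centre.
- screwdriver: Bystander: a screwdriver lying on the bench beyond the plate's +y side, handle and shaft along its x.
Not all that is in view belongs to the job. Of the things shaped like the part that bears roller_center, the aluminium one is meant.

How it is judged:
On the way, in this order (a step that is already met when the one before it is completed fails the run):
1. the roller sits flat on the arm, over the spindle, let go, with the arm still near its rest (distance between roller_center and roller_seat below 0.006 m and angle between roller_center's own z axis and vertical below 0.1 rad and value of joint tensioner_arm below 0.15 rad and contact force between the fingers and idler_roller below 0.2 N), for 0.2 s.
2. the arm is swung past the click and the pawl has dropped home (value of joint tensioner_arm above 0.52 rad and value of joint pawl_slider below 0.002 m), for 0.2 s.
At the end, for the whole second after the job is handed in: The gripper holds the arm by its peg (contact force over 3 N), still, at more than 0.53 rad, so beyond the angle of about 0.48 where the pawl would carry it; the pawl is home (under 2 mm); the roller sits on the spindle within 6 mm of its seat and flat within 0.1 rad (value of joint tensioner_arm above 0.53 rad and velocity of joint tensioner_arm between -0.1 and 0.1 rad/s and value of joint pawl_slider below 0.002 m and contact force between any of the fingers, the arm and tensioner_arm_c0 above 3 N and distance between roller_center and roller_seat below 0.006 m and angle between roller_center's own z axis and vertical below 0.1 rad); the arm keeps its last pose, push and grip.
It fails at once if a bystander was moved more than 30 mm (distance of any of round_die, die_block, oil_bottle, screwdriver from where it was at the start of the episode above 0.03 m).
It also fails if it takes over 58 s, if anything falls off the work surface, if the arm or the gripper's body presses on something with over 40 N, if the wrist force passes 120 N, or if a joint passes its speed limit or range.

## Robot

A 6-joint arm with a two-finger parallel gripper is mounted at the origin on the work surface. World frame = base frame: x ahead of the robot, y to its left, z up, the work surface at z = 0. Lengths are in m, angles in rad, forces in N, time in s.
With the tool pointing down it reaches from about 0.25 to 0.725 m from the base axis. Payload 4 kg.
Tool frame: the origin (TCP) lies on the centre line of the jaws, within the pads' length; the fingertips stand tip_reach ahead of it and the grasp point (between the pads) lies 5 mm behind it (tip_reach is the distance from the TCP to the fingertips, in m); z points along the fingers, y is the direction in which the jaws open and shut (so a half turn about z gives the same grasp; the last joint's range is limited). The gripper opens to 85 mm and grips with 20 to 120 N. Pads are 22 mm wide; open, the fingers measure 114 mm over their backs; the gripper's body (76 mm by 85 mm) begins 54 mm behind the grasp point. The pads swing forward as they close: fully open they stand 13 mm farther back than shut.
Start: joints at [-1.16, 0.241, 0.005, 1.335, 0, 1.571], TCP at [0.2, -0.458, 0.245] pointing down, gripper open.
Joint ranges: [-2.72, 2.72], [-1.05, 1.87], [-1.09, 1.28], [-1.99, 2.15], [-1.42, 1.44], [-3.14, 3.14]. Speed limits (rad/s): [2.79, 2.79, 3.14, 3.14, 3.14, 3.14].

## Interface

Orientations are given as a unit quaternion [x, y, z, w].
In Python, from workcell import * gives the robot as it stands.
- The arm moves only by the tool arm_command, never from a script. Its arguments are lists of equal length, an entry for each row: "translation": the shift along the tool's x, y, z in cm, a list of three; "turn": the turn about the tool's z in rad; "hand": the closure, from 0 (fully open) to 1 (shut). In form: {"translation": [[x, y, z], ...], "turn": [turn, ...], "hand": [hand, ...]}. A call has 1 to 5 rows; each row is the pose to reach, as a shift and turn from the pose commanded when the call began, along the tool's axes at that moment; what a row does not reach only later rows make up. A row lasts 1/12 s, in which the tool goes at most 41.7 mm and 7.16 degrees, less where a joint would pass 70% of its speed; a pose out of reach is approached as far as the arm can. A call with a gripper value outside its range is refused whole. The fingers move at their own pace and stop on an object; the grip force is fixed at half the most. Time passes only in rows, so rows that repeat a pose let the fingers close. It gives the time, the measured TCP pose, the force and the opening at its end, in the units of the state.
- get_obs(): the state, without advancing time (a new reading comes with each control period).
- camera(name): name is "scene" or "top" or "wrist"; returns (picture, depth): 400x640x3 uint8, red, green, blue; 400x640 float32, m along the optical axis (not along the pixel's ray), 0 where there is no reading.
- camera_info(name): a dict with "mtx" (3x3 intrinsics, pixels), "dist_coeffs" ([k1, k2, p1, p2, k3] as OpenCV has them; the pictures are not rectified), "world_to_cam" (4x4, takes a point from world to camera coordinates). Camera axes: x right, y down, z forward; pixel columns grow to the right and rows downward; lengths in m; the calibration is good to about 2 mm. A picture is of the moment at which its call begins: read the wrist's pose just before it. camera_info takes no time and is no camera call; for the wrist camera it gives the pose at the moment of the call.
- job_done(): hands the job in, once; it reports no verdict.
Trained networks look in the newest picture that a camera, given by its name, has taken for a name from the list of things; names that differ only in an ending like _2 or _b are one class to them, and where a whole thing is asked for, a point or a joint stands for the part that bears it (a point fixed in the world has none). Each returns a list of dicts, best first, with "conf" (0 to 1); they miss things now and then, are a little off and sometimes report something else, mostly with a low value. They report only what shows in the picture. A call takes as long as a camera call. They do not tell look-alikes from the thing itself.
- search_frame(camera, name): "location" ([row, column] in pixels, amid what is visible of it).
- spot_point(camera, name): "location" ([row, column] in pixels: a listed point, or the origin of a listed thing).
The state is a dict: "clock": time; "joint_pos": joint angles; "joint_vel": joint speeds; "tau": joint torques, N m; "eef_pos": TCP position; "tool_rot": TCP orientation; "ft_force": force on the tool from outside, world axes, zero at the start; "ft_torque": the same for the moment, N m; "grip_width": finger opening in m.
Only numpy, scipy, OpenCV 4.12 (cv2) and the standard library are available. Lean on these libraries where they do the work, as an engineer would, in place of code of your own. Each camera call takes 0.05 s, during which the arm holds its last target. There are 200 camera calls.

## Working session

There is one attempt and no reset: what is moved stays moved. The work goes in short steps, Python scripts to look and compute and a tool call to move; the robot and the scene stay as the last step left them, time stands still between calls to the robot, and variables do not carry over. Pictures are saved under pics/ and viewed, about 8 in all and at most 12, crops included, and the job is handed in when it is done.

Besides the shell and the picture viewer there is one more tool, called in YAML: its name, and indented under it one key for each argument. arm_command: Moves the arm, as the interface text tells. Its arguments: {"type":"object","properties":{"translation":{"type":"array","items":{"type":"array","items":{"type":"number"}}},"turn":{"type":"array","items":{"type":"number"}},"hand":{"type":"array","items":{"type":"number"}}},"required":["translation","turn","hand"]}

```bash
mkdir -p pics
cat > h.py <<'E'
from workcell import *
import numpy as np, cv2
def ray(cam,rc,info=None):
    i=info or camera_info(cam); T=np.array(i["world_to_cam"])
    p=cv2.undistortPoints(np.array([[[rc[1],rc[0]]]],float),np.array(i["mtx"]),np.array(i["dist_coeffs"]))[0,0]
    R=T[:3,:3]; return -R.T@T[:3,3], R.T@np.array([p[0],p[1],1.])
def atz(cam,rc,z,info=None):
    o,d=ray(cam,rc,info); return o+d*(z-o[2])/d[2]
def cloud(cam,depth,info=None):
    i=info or camera_info(cam); T=np.array(i["world_to_cam"]); h,w=depth.shape
    u,v=np.meshgrid(np.arange(w),np.arange(h))
    p=cv2.undistortPoints(np.stack([u,v],-1).reshape(-1,1,2).astype(float),np.array(i["mtx"]),np.array(i["dist_coeffs"]))[:,0]
    P=np.c_[p,np.ones(len(p))]*depth.reshape(-1,1)
    return ((P-T[:3,3])@T[:3,:3]).reshape(h,w,3)
def proj(cam,P,info=None):
    i=info or camera_info(cam); T=np.array(i["world_to_cam"])
    q,_=cv2.projectPoints(np.array(P,float).reshape(-1,1,3),cv2.Rodrigues(T[:3,:3])[0],T[:3,3],np.array(i["mtx"]),np.array(i["dist_coeffs"]))
    return q[:,0,::-1]
def save(n,p): cv2.imwrite(f"pics/{n}.png",p[:,:,::-1])
E
python3 - <<'E'
from h import *
np.set_printoptions(precision=4,suppress=True)
Z=dict(pivot=.045,push_peg=.045,roller_seat=.058,roller_center=.013,drive_plate=0,round_die=0,die_block=0,oil_bottle=0,screwdriver=0)
for c in ("top","scene"):
    p,d=camera(c); save(c,p); np.save(c+"_d.npy",d)
    for n,z in Z.items():
        for r in spot_point(c,n)[:3]: print(c,n,np.round(r["location"],1),round(r["conf"],2),atz(c,r["location"],z))
o=get_obs();print(o)
E
```

```text
top pivot [174.2 296. ] 0.64 [0.6995 0.0981 0.045 ]
top push_peg [228.1 283.8] 0.7 [0.5205 0.1417 0.045 ]
top push_peg [220.3 370.9] 0.45 [ 0.5397 -0.1463  0.045 ]
top roller_seat [204.1 291.3] 0.83 [0.5983 0.1147 0.058 ]
top roller_center [229.4 283.7] 0.74 [0.5174 0.1447 0.013 ]
top roller_center [222.3 415.8] 0.69 [ 0.531  -0.3022  0.013 ]
top roller_center [226.1 441. ] 0.66 [ 0.516  -0.3879  0.013 ]
top drive_plate [201.8 288.5] 0.7 [0.612  0.1278 0.    ]
top round_die [219.5 372.7] 0.57 [ 0.5447 -0.1581  0.    ]
top die_block [178.1 424.9] 0.49 [ 0.6832 -0.3438  0.    ]
top oil_bottle [170.2 367.5] 0.53 [ 0.715  -0.1462  0.    ]
top screwdriver [227.7 284.2] 0.41 [0.5236 0.144  0.    ]
scene pivot [221.9 358.9] 0.56 [0.7055 0.103  0.045 ]
scene push_peg [165.7 333.5] 0.71 [0.5338 0.1412 0.045 ]
scene roller_seat [184.6 342.9] 0.94 [0.6023 0.1244 0.058 ]
scene roller_center [213.3 188.8] 0.81 [ 0.4433 -0.2407  0.013 ]
scene roller_center [267.8 144. ] 0.68 [ 0.5235 -0.3929  0.013 ]
scene roller_center [248.1 186. ] 0.62 [ 0.5295 -0.285   0.013 ]
scene drive_plate [196.9 346.2] 0.84 [0.6101 0.1334 0.    ]
scene round_die [229.6 240. ] 0.67 [ 0.5476 -0.1482  0.    ]
scene round_die [221.5 359.9] 0.25 [0.6892 0.1223 0.    ]
scene die_block [317.7 191. ] 0.73 [ 0.6884 -0.345   0.    ]
scene oil_bottle [281.7 273.3] 0.77 [ 0.712  -0.1429  0.    ]
scene screwdriver [138.9 424.7] 0.61 [0.5689 0.4371 0.    ]
{'clock': 1.0, 'joint_pos': array([-1.16  ,  0.2406,  0.005 ,  1.3352, -0.    ,  1.5708]), 'joint_vel': array([-0.0003, -0.0019,  0.0005, -0.    , -0.0001,  0.001 ]), 'tau': array([ -0.0006, -37.2217,  25.2696,   0.0011,   0.    ,   0.    ]), 'eef_pos': array([ 0.1997, -0.4584,  0.2453]), 'tool_rot': array([ 0.979,  0.204, -0.   , -0.   ]), 'ft_force': array([-1.1697,  0.2478, -0.8148]), 'ft_torque': array([-0.016 , -0.0059,  0.026 ]), 'grip_width': 0.0855270595387781}
```

View pics/top.png

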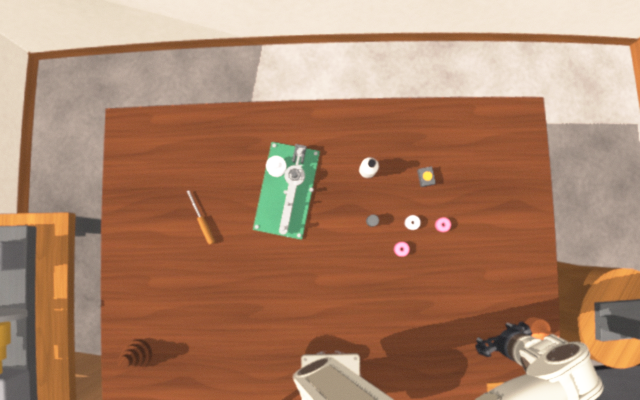

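View pics/scene.png

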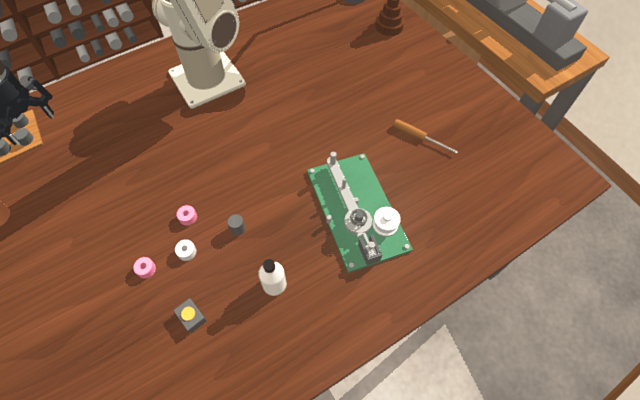

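The aluminium ring is the white one at about (222, 413) in top and (249, 185) in scene, near (0.53, -0.29). The pink rings are decoys. The plate with its arm is at top columns 255–320, with the pivot at (174, 295) and the peg at (230, 284). Next I move over the ring and look with the wrist camera.

arm_command:
  translation:
    - [4,0,0]
    - [8,-0.5,0]
    - [12,-1,0]
    - [16,-1,0]
    - [20,-1,0]
  turn: [0.12,0.24,0.36,0.48,0.6]
  hand: [0,0,0,0,0]

```text
clock: 1.42
eef_pos: [0.3663, -0.3748, 0.2455]
tool_rot: [0.997, -0.076, 0.0, 0.0]
ft_force: [0.8, -0.9, -0.3]
grip_width: 0.0856
```

```bash
cat >> h.py <<'E'
from scipy.spatial.transform import Rotation as Ro
def rel(P,yaw=None):
    o=get_obs(); R=Ro.from_quat(o["tool_rot"]).as_matrix()
    a=np.arctan2(R[1,0],R[0,0])
    return np.round(100*R.T@(np.array(P)-o["eef_pos"]),2), (None if yaw is None else round(a-yaw,3)), round(a,3)
E
python3 -c "
from h import *
print(tip_reach if not callable(tip_reach) else tip_reach(),get_obs()['eef_pos'],rel([.50,-.29,.22],-.237))"
```

```text
0.014 [ 0.36626313 -0.37479195  0.24551905] (array([ 11.94, -10.4 ,   2.55]), np.float64(0.086), np.float64(-0.151))
```

arm_command:
  translation:
    - [3,-2.6,0.6]
    - [6,-5.2,1.2]
    - [9,-7.8,1.8]
    - [12,-10.4,2.5]
    - [12,-10.4,2.5]
  turn: [0.04,0.086,0.086,0.086,0.086]
  hand: [0,0,0,0,0]

```text
clock: 1.83
eef_pos: [0.5038, -0.2856, 0.2182]
tool_rot: [0.994, -0.111, 0.0, -0.001]
ft_force: [-1.2, 0.4, -0.3]
grip_width: 0.0853
```

Run:
```python
from h import *
i=camera_info("wrist"); p,d=camera("wrist"); save("w1",p)
for n in ("roller_center","round_die"):
    for r in spot_point("wrist",n)[:4]: print(n,r,atz("wrist",r["location"],.013,i))
C=cloud("wrist",d,i); hsv=cv2.cvtColor(p,cv2.COLOR_RGB2HSV)
m=((np.abs(C[:,:,2]-.026)<.005)&(hsv[:,:,1]<70)&(d>0)).astype(np.uint8)
n,l,s,c=cv2.connectedComponentsWithStats(m)
for k in range(1,n):
    if s[k,4]>200:
        P=C[l==k][:,:2].astype(np.float32); print(s[k],c[k],cv2.minEnclosingCircle(P),P.mean(0),hsv[l==k].mean(0))
print(get_obs()["eef_pos"],get_obs()["clock"])
```

```text
roller_center {'location': [232.3, 307.2], 'conf': 0.85} [ 0.44213759 -0.2476274   0.013     ]
roller_center {'location': [133.2, 427.5], 'conf': 0.81} [ 0.52030791 -0.39090197  0.013     ]
roller_center {'location': [143.0, 326.5], 'conf': 0.63} [ 0.53273451 -0.28993585  0.013     ]
round_die {'location': [165.6, 196.5], 'conf': 0.71} [ 0.54026447 -0.15323907  0.013     ]
[ 407  111   48   47 1542] [430.34176394 133.87354086] ((0.5212312936782837, -0.39046618342399597), 0.022995440289378166) [ 0.52157795 -0.38978088] [148.07911803   7.0843061  254.99870298]
[ 301  123   47   48 1532] [323.77610966 146.90013055] ((0.5310130715370178, -0.286697655916214), 0.02308214269578457) [ 0.5316288  -0.28705066] [  0.67819843   0.67950392 254.6383812 ]
[ 285  218   42   38 1101] [305.13260672 236.35149864] ((0.443155974149704, -0.24647502601146698), 0.02257508784532547) [ 0.44395924 -0.24670285] [148.70572207   8.02270663 254.99909173]
[ 0.49898314 -0.28973193  0.21986191] 1.9833
```

View pics/w1.png

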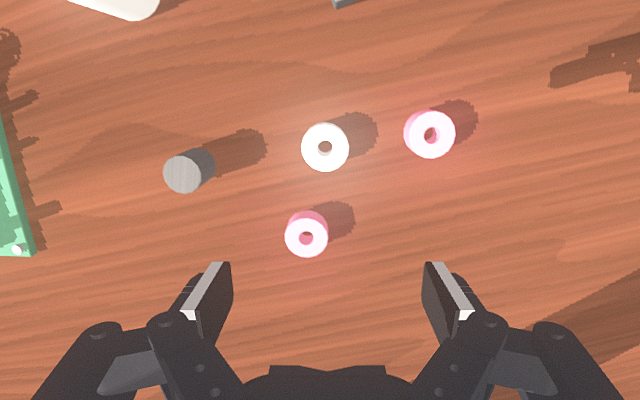

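The wrist picture shows the aluminium ring at (147, 324), the pink decoys at (134, 430) and (236, 305), and the die at (172, 187). The ring is at (0.531, -0.287).

```bash
python3 -c "
from h import *
print(callable(tip_reach),rel([.531,-.287,.09],-.237),rel([.531,-.287,.019]))"
```

```text
False (array([ 3.07, -1.  , 12.98]), np.float64(0.007), np.float64(-0.23)) (array([ 3.08, -1.  , 20.08]), None, np.float64(-0.23))
```

arm_command:
  translation:
    - [2.5,-0.8,3.2]
    - [3.1,-1,6.5]
    - [3.1,-1,9.8]
    - [3.1,-1,13]
    - [3.1,-1,15.5]
  turn: [0,0,0,0,0]
  hand: [0,0,0,0,0]

```text
clock: 2.4
eef_pos: [0.5293, -0.2885, 0.0633]
tool_rot: [0.993, -0.117, -0.001, -0.0]
ft_force: [0.3, -0.2, -0.2]
grip_width: 0.0853
```

```bash
python3 -c "
from h import *
i=camera_info('wrist');p,d=camera('wrist');save('w2',p)
C=cloud('wrist',d,i);m=(np.abs(C[:,:,2]-.026)<.004)&(np.hypot(C[:,:,0]-.531,C[:,:,1]+.287)<.028)
print(m.sum(),cv2.minEnclosingCircle(C[m][:,:2].astype(np.float32)))
print(rel([.531,-.287,.019],-.237),get_obs()['clock'])"
```

```text
4457 ((0.5317254662513733, -0.2872127592563629), 0.02301865816116333)
(array([ 0.49, -0.09,  3.92]), np.float64(0.003), np.float64(-0.234)) 2.45
```

arm_command:
  translation:
    - [0.4,0,1.5]
    - [0.4,0,3]
    - [0.4,0,4]
    - [0.4,0,4]
    - [0.4,0,4]
  turn: [0,0,0,0,0]
  hand: [0,0,0,0,0.3]

```text
clock: 2.87
eef_pos: [0.5347, -0.2892, 0.0259]
tool_rot: [0.993, -0.116, -0.0, -0.0]
ft_force: [0.5, 0.1, 0.5]
grip_width: 0.0753
```

arm_command:
  translation:
    - [0,0,0]
    - [0,0,0]
    - [0,0,0]
    - [0,0,0]
    - [0,0,0]
  turn: [0,0,0,0,0]
  hand: [1,1,1,1,1]

```text
clock: 3.28
eef_pos: [0.5363, -0.2893, 0.0275]
tool_rot: [0.993, -0.115, 0.001, 0.001]
ft_force: [-2.5, -0.5, 4.6]
grip_width: 0.0435
```

```bash
python3 -c "
from h import *
o=get_obs();print(o['eef_pos'],o['ft_force'],o['grip_width'],rel([.53,.05,.2]))"
```

```text
[ 0.53626549 -0.28926928  0.02746619] [-2.4887007  -0.52897541  4.62433416] 0.04348808617925746 (array([ -8.34, -32.85, -17.32]), None, np.float64(-0.231))
```

arm_command:
  translation:
    - [0,0,-2.5]
    - [0,0,-6]
    - [0,0,-10]
    - [0,0,-12]
    - [0,0,-12]
  turn: [0,0,0,0,0]
  hand: [1,1,1,1,1]

```text
clock: 3.7
eef_pos: [0.5389, -0.2903, 0.1528]
tool_rot: [0.993, -0.115, 0.006, 0.002]
ft_force: [1.3, -0.3, 0.0]
grip_width: 0.0434
```

```bash
python3 -c "
from h import *
o=get_obs();i=camera_info('wrist');p,d=camera('wrist');save('w3',p)
print(o['eef_pos'],o['ft_force'],o['grip_width'],o['tool_rot'],rel([.55,.05,.2],-.237))
C=cloud('wrist',d,i);T=C-o['eef_pos'];R=Ro.from_quat(o['tool_rot']).as_matrix();T=T@R
m=(np.abs(T[:,:,0])<.03)&(np.abs(T[:,:,1])<.022)&(T[:,:,2]>-.02)&(T[:,:,2]<.03)&(d>0)
np.save('T.npy',T);print(m.sum(),np.percentile(T[m],[2,25,50,75,98],axis=0).round(4))
t=m&(np.abs(T[:,:,2]-np.median(T[m][:,2]))<.003);print(cv2.minEnclosingCircle(T[t][:,:2].astype(np.float32)))"
```

```text
[ 0.53890265 -0.2902935   0.15275602] [ 1.3076428  -0.30178343  0.00873165] 0.04335192881381024 [ 0.99331883 -0.1152223   0.00598675  0.00238246] (array([ -6.52, -33.33,  -5.16]), np.float64(0.006), np.float64(-0.231))
8626 [[-0.0237 -0.0203 -0.0136]
 [-0.012  -0.0093 -0.0002]
 [ 0.0012  0.0004  0.0004]
 [ 0.0108  0.0102  0.0033]
 [ 0.0172  0.0207  0.022 ]]
((-0.0035889698192477226, 0.0013115890324115753), 0.025449030101299286)
```

View pics/w3.png

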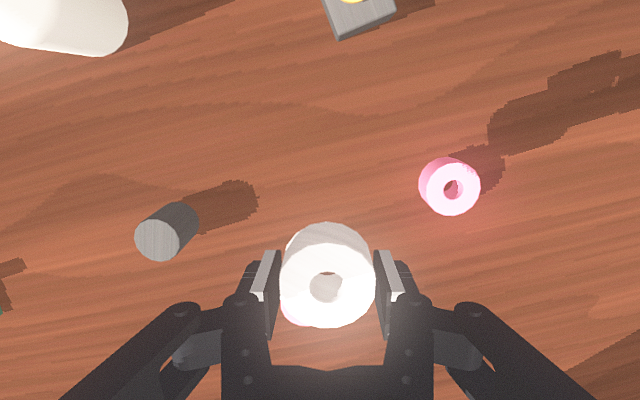

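The ring is held between the pads at (280, 328), with its centre about 4 mm toward −x of the tool. Now I carry it toward the spindle.

arm_command:
  translation:
    - [-1,-4,-1]
    - [-2,-8,-2]
    - [-3,-12,-3]
    - [-4,-16,-4]
    - [-5,-20,-5]
  turn: [0,0,0,0,0]
  hand: [1,1,1,1,1]

```text
clock: 4.17
eef_pos: [0.5275, -0.1002, 0.1932]
tool_rot: [0.995, -0.097, -0.001, -0.009]
ft_force: [0.3, 0.7, -1.3]
grip_width: 0.0433
```

```bash
python3 -c "
from h import *
o=get_obs();print(o['eef_pos'],o['grip_width'],rel([.52,.139,.2],-.237))"
```

```text
[ 0.52752587 -0.1001939   0.19319375] 0.04332955144899061 (array([ -5.37, -23.33,  -0.26]), np.float64(0.042), np.float64(-0.195))
```

arm_command:
  translation:
    - [-1,-4,0]
    - [-2,-8,0]
    - [-3,-12,0]
    - [-4,-16,0]
    - [-5,-20,0]
  turn: [0,0,0,0,0]
  hand: [1,1,1,1,1]

```text
clock: 4.58
eef_pos: [0.5075, -0.0613, 0.1956]
tool_rot: [0.997, -0.073, 0.0, -0.023]
ft_force: [0.2, 0.4, -1.0]
grip_width: 0.0434
```

arm_command:
  translation:
    - [0,-2.5,0]
    - [0,-3,0]
    - [0,-3,0]
    - [0,-3,0]
    - [0,-3,0]
  turn: [0,0,0,0,0]
  hand: [1,1,1,1,1]

```text
clock: 5.0
eef_pos: [0.5109, -0.0468, 0.1978]
tool_rot: [0.998, -0.062, 0.001, -0.03]
ft_force: [0.0, -0.9, -1.1]
grip_width: 0.0433
```

Run:
```python
from h import *
o=get_obs();i=camera_info('wrist');p,d=camera('wrist');save('w4',p)
print(o['eef_pos'],o['grip_width'],o['tool_rot'],rel([.52,.139,.2],-.237))
C=cloud('wrist',d,i);np.save('C.npy',C)
for n,z in dict(pivot=.045,push_peg=.045,roller_seat=.058).items():
    for r in spot_point('wrist',n)[:2]: print(n,r,atz('wrist',r['location'],z,i))
# spindle & peg tops
for lo,hi in ((.0415,.048),(.076,.084),(.082,.09)):
    m=((C[:,:,2]>lo)&(C[:,:,2]<hi)&(d>0)).astype(np.uint8)
    n,l,s,c=cv2.connectedComponentsWithStats(m)
    for k in range(1,n):
        if s[k,4]>25: print(lo,s[k],C[l==k].mean(0),C[l==k].min(0),C[l==k].max(0))
```

```text
[ 0.51090542 -0.0468102   0.19783574] 0.04332870390422562 [ 0.99765241 -0.06178839  0.00124795 -0.02950087] (array([ -1.38, -18.53,   0.88]), np.float64(0.113), np.float64(-0.124))
push_peg {'location': [194.7, 131.9], 'conf': 0.97} [0.52270038 0.14878557 0.045     ]
roller_seat {'location': [109.4, 117.1], 'conf': 0.8} [0.60039934 0.12968004 0.058     ]
0.0415 [  89    0   74  217 6217] [0.6105402  0.12267529 0.046183  ] [0.5013481  0.07690734 0.04150283] [0.69042533 0.15768303 0.04799485]
0.0415 [ 434  116   47   46 1632] [ 0.54086144 -0.14959777  0.04622087] [ 0.52155161 -0.168884    0.04152   ] [ 0.55913685 -0.13105717  0.04799714]
0.076 [ 97 106  14  13 128] [0.59942873 0.12613038 0.07980263] [0.59448121 0.12226593 0.07619626] [0.60416221 0.13104806 0.08360334]
0.076 [107 199  17  18 103] [0.52322403 0.1396843  0.07982146] [0.51431393 0.1370901  0.07607022] [0.52906981 0.14807671 0.0838199 ]
0.082 [ 98 201  21  18 293] [0.52217571 0.14399987 0.08590993] [0.51394022 0.13702655 0.0820387 ] [0.52948462 0.15288992 0.08811491]
```

View pics/w4.png

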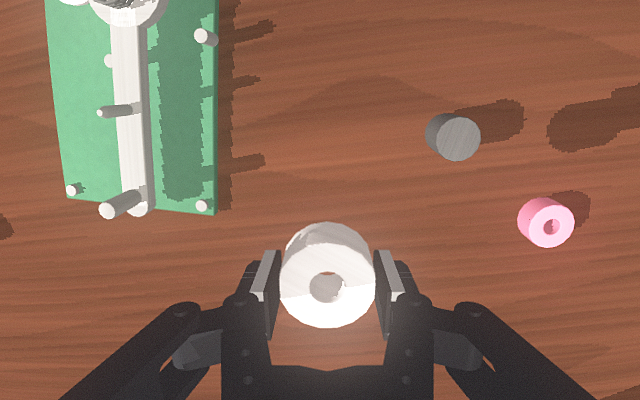

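The peg is at (200, 115), the spindle tip at (110, 105), and the ring is well held at (285, 328). The arm stalled with a slight tilt, so I check the joints.

```bash
python3 -c "
from h import *
o=get_obs();print(o['joint_pos'].round(3),o['joint_vel'].round(3),o['tau'].round(1),o['tool_rot'])"
```

```text
[-0.125  0.292 -0.053  1.227  0.059  3.141] [ 0.001 -0.002  0.    -0.001  0.002  0.   ] [  0.  -39.5  24.9   0.    0.2   0. ] [ 0.99765429 -0.06171551  0.001218   -0.02959101]
```

Joint 6 is at its limit, so I use the equivalent half-turned grasp, turning by −π.

arm_command:
  translation:
    - [0,0,0]
    - [0,0,0]
    - [0,0,0]
    - [0,0,0]
    - [0,0,0]
  turn: [-0.12,-0.24,-0.36,-0.48,-0.6]
  hand: [1,1,1,1,1]

```text
clock: 5.62
eef_pos: [0.5107, -0.0466, 0.1979]
tool_rot: [0.971, 0.239, 0.01, -0.028]
ft_force: [-0.7, -0.3, -0.3]
grip_width: 0.0434
```

arm_command:
  translation:
    - [0,0,0]
    - [0,0,0]
    - [0,0,0]
    - [0,0,0]
    - [0,0,0]
  turn: [-0.12,-0.24,-0.36,-0.48,-0.6]
  hand: [1,1,1,1,1]

```text
clock: 6.03
eef_pos: [0.5107, -0.0466, 0.1979]
tool_rot: [0.857, 0.515, 0.018, -0.024]
ft_force: [-0.3, -0.2, -1.5]
grip_width: 0.0437
```

arm_command:
  translation:
    - [0,0,0]
    - [0,0,0]
    - [0,0,0]
    - [0,0,0]
    - [0,0,0]
  turn: [-0.12,-0.24,-0.36,-0.48,-0.6]
  hand: [1,1,1,1,1]

```text
clock: 6.45
eef_pos: [0.5107, -0.0466, 0.1979]
tool_rot: [0.666, 0.745, 0.024, -0.017]
ft_force: [0.4, -0.1, -0.7]
grip_width: 0.0431
```

arm_command:
  translation:
    - [0,0,0]
    - [0,0,0]
    - [0,0,0]
    - [0,0,0]
    - [0,0,0]
  turn: [-0.12,-0.24,-0.36,-0.48,-0.6]
  hand: [1,1,1,1,1]

```text
clock: 6.87
eef_pos: [0.5107, -0.0465, 0.1979]
tool_rot: [0.416, 0.909, 0.028, -0.01]
ft_force: [0.1, -0.3, -0.8]
grip_width: 0.0434
```

arm_command:
  translation:
    - [0,0,0]
    - [0,0,0]
    - [0,0,0]
    - [0,0,0]
    - [0,0,0]
  turn: [-0.12,-0.24,-0.36,-0.48,-0.6]
  hand: [1,1,1,1,1]

```text
clock: 7.28
eef_pos: [0.5107, -0.0466, 0.1979]
tool_rot: [0.129, 0.991, 0.03, -0.001]
ft_force: [0.0, -0.4, -0.7]
grip_width: 0.0436
```

Run:
```python
from h import *
o=get_obs();print(o['joint_pos'].round(3),o['eef_pos'],o['tool_rot'],rel([.62,.121,.2],-.22+np.pi),rel([.6,.126,.2]))
C=np.load('C.npy')
# arm axis direction from top face, between peg and spindle, spindle & peg tops
m=(np.abs(C[:,:,2]-.0455)<.002)&(C[:,:,0]<.66)&(C[:,:,0]>.50)&(C[:,:,1]>.07)
print(cv2.fitLine(C[m][:,:2].astype(np.float32),cv2.DIST_HUBER,0,.01,.01).ravel(),cv2.minAreaRect(C[m][:,:2].astype(np.float32)))
t=(C[:,:,2]>.0835)&(C[:,:,2]<.09)&(np.hypot(C[:,:,0]-.522,C[:,:,1]-.144)<.02);print(C[t].mean(0),cv2.minEnclosingCircle(C[t][:,:2].astype(np.float32)))
for z in (.06,.065,.07,.075,.079):
    t=(np.abs(C[:,:,2]-z)<.003)&(np.hypot(C[:,:,0]-.60,C[:,:,1]-.126)<.015);print(z,t.sum(),C[t].mean(0))
```

```text
[-0.124  0.292 -0.053  1.227  0.059  0.135] [ 0.51067179 -0.04656505  0.19790723] [ 1.29104755e-01  9.91188451e-01  2.96102018e-02 -8.07965543e-04] (array([-6.28, 18.98,  0.84]), np.float64(-0.039), np.float64(2.883)) (array([-4.22, 18.95,  0.86]), None, np.float64(2.883))
[ 0.9765223  -0.21541609  0.5911663   0.12797125] ((0.5820770859718323, 0.13161785900592804), (0.027590271085500717, 0.16482199728488922), 77.20671844482422)
[0.52204762 0.14425132 0.08609493] ((0.5208966135978699, 0.1449582278728485), 0.008258088491857052)
0.06 51 [0.59892197 0.12448127 0.06009938]
0.065 47 [0.59971014 0.12447118 0.06513579]
0.07 60 [0.59940141 0.12415611 0.06990188]
0.075 81 [0.59941213 0.12477475 0.07536836]
0.079 103 [0.59947396 0.125856   0.07908561]
```

Run:
```python
from h import *
C=np.load('C.npy');T=(C-np.array([.51091,-.04681,.19784]))@Ro.from_quat([.99765,-.0618,.00125,-.0295]).as_matrix()
v,u=np.mgrid[:400,:640]
m=(u>278)&(u<378)&(v>215)&(v<335)&(np.abs(T[:,:,2])<.03)
P=T[m];print(np.histogram(P[:,2],bins=np.arange(-.03,.031,.004)))
for lo,hi in ((-.003,.002),(-.001,.003),(0,.004)):
    t=P[(P[:,2]>lo)&(P[:,2]<hi)][:,:2].astype(np.float32); print(len(t),cv2.minEnclosingCircle(t),t.mean(0))
print(rel([.665,.111,.19],-.2215+np.pi))
```

```text
(array([   0,    0,    0,    0,    0,   28,   75, 5876,  588,  517,  419,
        366,  345,  171,    1]), array([-0.03 , -0.026, -0.022, -0.018, -0.014, -0.01 , -0.006, -0.002,
        0.002,  0.006,  0.01 ,  0.014,  0.018,  0.022,  0.026,  0.03 ]))
5898 ((-0.0035757222212851048, 0.0008313005673699081), 0.024889176711440086) [-0.00312048 -0.00099534]
5942 ((-0.0019883655477315187, -0.0009639204363338649), 0.025555726140737534) [-0.00281604 -0.0010479 ]
3962 ((-0.0018968423828482628, -0.0007614677306264639), 0.025678524747490883) [-0.00162746 -0.00089108]
(array([-10.89,  19.11,   1.81]), np.float64(-0.037), np.float64(2.883))
```

arm_command:
  translation:
    - [-2,3.5,0]
    - [-4,7,0]
    - [-6,10.5,0]
    - [-8,14,0]
    - [-9.5,17,1]
  turn: [0,0,-0.02,-0.04,-0.04]
  hand: [1,1,1,1,1]

```text
clock: 7.7
eef_pos: [0.6499, 0.0949, 0.1991]
tool_rot: [0.112, 0.993, 0.03, 0.002]
ft_force: [1.4, -0.8, -0.8]
grip_width: 0.0434
```

Run:
```python
from h import *
o=get_obs();print(o['joint_pos'].round(3),o['eef_pos'],o['tool_rot'],rel([.665,.111,.19],-.2215+np.pi))
```

```text
[0.119 0.564 0.369 1.357 0.058 0.344] [0.64987707 0.09493993 0.19905492] [0.11164233 0.99328251 0.03034406 0.00225387] (array([-1.12,  1.84,  1.02]), np.float64(-0.002), np.float64(2.918))
```

arm_command:
  translation:
    - [-1.1,1.8,1]
    - [-1.1,1.8,1]
    - [-1.1,1.8,1]
  turn: [0,0,0]
  hand: [1,1,1]

```text
clock: 7.95
eef_pos: [0.6613, 0.1097, 0.1859]
tool_rot: [0.111, 0.993, 0.029, -0.002]
ft_force: [-0.6, -0.1, -1.1]
grip_width: 0.0433
```

Run:
```python
from h import *
o=get_obs();i=camera_info('wrist');p,d=camera('wrist');save('w5',p);C=cloud('wrist',d,i);np.save('C.npy',C)
print(o['eef_pos'],o['tool_rot'],np.linalg.inv(i['world_to_cam'])[:3,3])
for n,z in dict(pivot=.045,push_peg=.045,roller_seat=.058).items():
    for r in spot_point('wrist',n)[:2]: print(n,r,atz('wrist',r['location'],z,i))
for z in (.05,.055,.06,.065,.07,.075,.08):
    t=(np.abs(C[:,:,2]-z)<.003)&(np.hypot(C[:,:,0]-.60,C[:,:,1]-.127)<.015);print(z,t.sum(),C[t].mean(0), C[t].min(0),C[t].max(0))
t=(C[:,:,2]>.0825)&(C[:,:,2]<.09)&(np.hypot(C[:,:,0]-.522,C[:,:,1]-.144)<.02);print(t.sum(),C[t].mean(0))
R=Ro.from_quat(o['tool_rot']).as_matrix();T=(C-o['eef_pos'])@R
m=(np.abs(T[:,:,2])<.002)&(np.hypot(T[:,:,0],T[:,:,1])<.03); print(m.sum(),cv2.minEnclosingCircle(T[m][:,:2].astype(np.float32)),T[m].mean(0))
```

```text
[0.66130948 0.10966089 0.18590739] [ 0.11126249  0.99336419  0.02906378 -0.00187981] [0.58305818 0.12089088 0.31657389]
pivot {'location': [228.7, 320.6], 'conf': 0.74} [0.69590638 0.10567185 0.045     ]
push_peg {'location': [4.4, 317.4], 'conf': 0.83} [0.52216311 0.14363816 0.045     ]
roller_seat {'location': [112.1, 316.8], 'conf': 0.85} [0.59733989 0.12514913 0.058     ]
roller_seat {'location': [119.4, 13.6], 'conf': 0.67} [ 0.54577182 -0.10312324  0.058     ]
0.05 192 [0.60171187 0.12682317 0.04748403] [0.58574211 0.11465745 0.04700189] [0.61487539 0.14004703 0.05184835]
0.055 2 [0.59545635 0.12537957 0.05732513] [0.59464352 0.12401805 0.05714102] [0.59626919 0.12674109 0.05750924]
0.06 7 [0.59543665 0.12611033 0.06041941] [0.5945727  0.1237885  0.05714102] [0.59670976 0.13022596 0.06268603]
0.065 5 [0.59564993 0.1265784  0.06418598] [0.59457032 0.12357377 0.06244901] [0.59716604 0.13022596 0.06709476]
0.07 7 [0.59564481 0.12584211 0.07075361] [0.59448938 0.12335241 0.06709476] [0.59752706 0.12924182 0.07271262]
0.075 35 [0.59871992 0.12732156 0.07685108] [0.5946342  0.12299069 0.07271262] [0.60405407 0.1323383  0.07791306]
0.08 137 [0.59919573 0.12764809 0.08020142] [0.59468195 0.12299069 0.07703901] [0.60405407 0.13242806 0.08297235]
9 [0.52911345 0.14384473 0.08383366]
5983 ((0.0018154368735849857, -0.00012227491242811084), 0.029513701796531677) [-0.0026798   0.0010981   0.00027995]
```

View pics/w5.png

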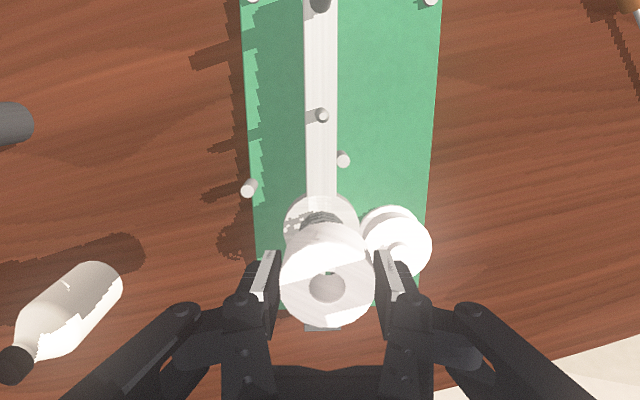

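The spindle is at (115, 320) with its tip at (0.5995, 0.1276). The ring is held at (280, 327) above the hub, about 3 mm off the TCP.

```bash
cat >> h.py <<'E'
def ring(c,off=(-.003,0,.013)):
    o=get_obs();R=Ro.from_quat(o["tool_rot"]).as_matrix(); return rel(np.array(c)-R@np.array(off))
E
python3 -c "
from h import *
print(get_obs()['eef_pos'])
for z in (.11,.10,.06): print(ring([.5995,.1276,z]))"
```

```text
[0.66140259 0.10758902 0.18883255]
(array([6.73, 0.1 , 6.65]), None, np.float64(2.916))
(array([6.72, 0.04, 7.64]), None, np.float64(2.916))
(array([ 6.7 , -0.2 , 11.64]), None, np.float64(2.916))
```

arm_command:
  translation:
    - [3.5,0,2]
    - [6.5,0.1,4]
    - [6.7,0.1,6]
    - [6.7,0.1,6.5]
    - [6.7,0.1,6.5]
  turn: [0,0,0,0,0]
  hand: [1,1,1,1,1]

```text
clock: 8.57
eef_pos: [0.5961, 0.1276, 0.1232]
tool_rot: [0.113, 0.993, 0.029, -0.001]
ft_force: [0.4, -0.3, -1.2]
grip_width: 0.0432
```

Run:
```python
from h import *
i=camera_info('wrist');p,d=camera('wrist');save('w6',p[150:400,200:460].repeat(2,0).repeat(2,1))
o=get_obs();print(o['eef_pos'],o['tool_rot'])
for k in range(2): camera('top');print(get_obs()['eef_pos'])
for z in (.10,.06): print(ring([.5995,.1276,z]))
h=camera_info('wrist'); C=np.linalg.inv(h['world_to_cam']);print(C[:3,3])
R=Ro.from_quat(o['tool_rot']).as_matrix()
print('ring top',proj('wrist',[o['eef_pos']+R@np.array([-.003,0,0])],i),'tip',proj('wrist',[[.5995,.1276,.081],[.5995,.1276,.075]],i))
```

```text
[0.59791579 0.12775896 0.12476222] [1.12662630e-01 9.93184835e-01 2.98419692e-02 6.87032211e-04]
[0.59898972 0.12796833 0.12559131]
[0.59940687 0.12808779 0.12592706]
(array([ 0.27, -0.2 ,  1.29]), None, np.float64(2.916))
(array([ 0.26, -0.45,  5.28]), None, np.float64(2.916))
[0.52016974 0.13934213 0.25598666]
ring top [[289.67808551 325.81013722]] tip [[244.6411294  321.90982994]
 [240.22391532 321.45741949]]
```

View pics/w6.png

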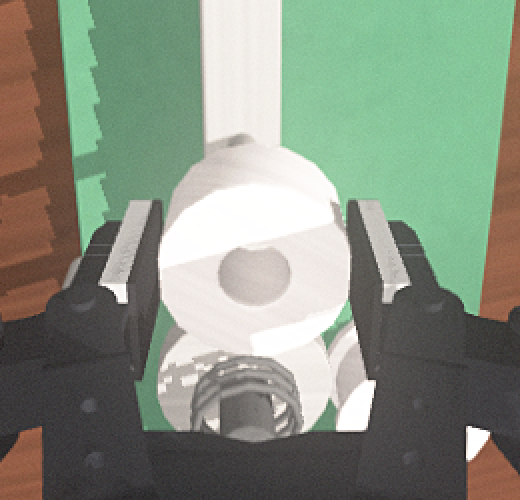

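The hole is at crop (254, 276) and the spindle base peeks out at (240, 140), which matches my prediction to within 1 mm. I lower the ring.

arm_command:
  translation:
    - [0.27,-0.15,0.5]
    - [0.27,-0.2,1]
    - [0.27,-0.25,1.8]
    - [0.27,-0.3,2.6]
    - [0.27,-0.3,2.6]
  turn: [0,0,0,0,0]
  hand: [1,1,1,1,1]

```text
clock: 9.13
eef_pos: [0.5924, 0.1273, 0.0949]
tool_rot: [0.112, 0.993, 0.029, -0.002]
ft_force: [-0.3, 0.2, -0.8]
grip_width: 0.0435
```

Run:
```python
from h import *
camera('top');camera('top');camera('top');o=get_obs();print(o['eef_pos'],o['ft_force'],o['ft_torque'])
for z in (.07,.06): print(ring([.5995,.1276,z]))
```

```text
[0.59369114 0.12769933 0.09706067] [-0.30390849 -0.02280606 -1.03027325] [-0.02884849  0.02283214 -0.03807666]
(array([-0.29, -0.04,  1.4 ]), None, np.float64(2.917))
(array([-0.3, -0.1,  2.4]), None, np.float64(2.917))
```

arm_command:
  translation:
    - [-0.3,0,0]
    - [-0.3,0,0.7]
    - [-0.3,-0.05,1.4]
    - [-0.3,-0.1,2.1]
    - [-0.3,-0.1,2.1]
  turn: [0,0,0,0,0]
  hand: [1,1,1,1,1]

```text
clock: 9.7
eef_pos: [0.5955, 0.1271, 0.0742]
tool_rot: [0.112, 0.993, 0.029, -0.002]
ft_force: [-0.5, -0.4, -1.5]
grip_width: 0.0434
```

Run:
```python
from h import *
camera('top');camera('top');camera('top');o=get_obs();print(o['eef_pos'],o['ft_force'],o['ft_torque'])
for z in (.06,.058): print(ring([.5995,.1276,z]))
```

```text
[0.59668448 0.12730103 0.07619173] [-0.12962559  0.44623592 -1.42806759] [-0.03763159  0.04936712  0.01565991]
(array([ 0.02, -0.  ,  0.32]), None, np.float64(2.917))
(array([ 0.02, -0.02,  0.52]), None, np.float64(2.917))
```

arm_command:
  translation:
    - [0,0,0.2]
    - [0,0,0.35]
    - [0,0,0.35]
    - [0,0,0.35]
    - [0,0,0.35]
  turn: [0,0,0,0,0]
  hand: [1,1,1,0.4,0.2]

```text
clock: 10.27
eef_pos: [0.597, 0.1276, 0.0733]
tool_rot: [0.112, 0.993, 0.03, 0.0]
ft_force: [0.2, 0.2, -0.8]
grip_width: 0.0622
```

arm_command:
  translation:
    - [0,0,0]
    - [0,0,0]
    - [0,0,-2]
    - [0,0,-5]
    - [0,0,-8]
  turn: [0,0,0,0,0]
  hand: [0.1,0.1,0.1,0.1,0.1]

```text
clock: 10.68
eef_pos: [0.5951, 0.1226, 0.1525]
tool_rot: [0.112, 0.993, 0.029, -0.002]
ft_force: [0.7, 0.2, 0.9]
grip_width: 0.0769
```

Run:
```python
from h import *
i=camera_info('wrist');p,d=camera('wrist');save('w7',p);C=cloud('wrist',d,i)
m=(np.abs(C[:,:,2]-.071)<.006)&(np.hypot(C[:,:,0]-.60,C[:,:,1]-.127)<.03)
P=C[m];A=np.c_[P[:,:2],np.ones(len(P))];print(m.sum(),np.linalg.lstsq(A,P[:,2],rcond=None)[0],np.median(P[:,2]),cv2.minEnclosingCircle(P[:,:2].astype(np.float32)))
o=get_obs();print(o['eef_pos'],o['joint_pos'].round(3),o['clock'])
```

```text
3046 [0.01547449 0.00049484 0.06273894] 0.07232710227145533 ((0.6020864844322205, 0.1285524219274521), 0.02301052212715149)
[0.59925678 0.12300313 0.16066024] [0.175 0.487 0.139 1.197 0.057 0.401] 10.7333
```

View pics/w7.png

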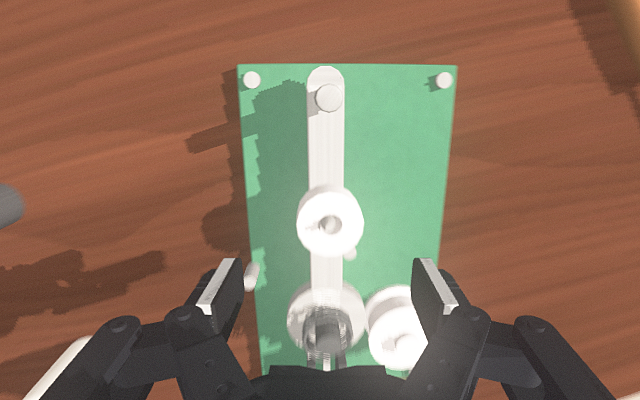

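The roller sits flat over the spindle at (222, 330): top at 72 mm, circle radius 23 mm, no tilt. The peg is at (97, 328). Next I shut the gripper, turn a quarter and go to the peg's +y side.

arm_command:
  translation:
    - [0,0,0]
    - [0,0,0]
    - [0,0,0]
    - [0,0,0]
    - [0,0,0]
  turn: [-0.12,-0.24,-0.36,-0.48,-0.6]
  hand: [1,1,1,1,1]

```text
clock: 11.15
eef_pos: [0.5963, 0.1228, 0.1529]
tool_rot: [-0.189, 0.981, 0.028, 0.009]
ft_force: [0.2, -0.5, -0.1]
grip_width: 0.016
```

arm_command:
  translation:
    - [0,0,0]
    - [0,0,0]
    - [0,0,0]
    - [0,0,0]
    - [0,0,0]
  turn: [-0.12,-0.24,-0.36,-0.48,-0.6]
  hand: [1,1,1,1,1]

```text
clock: 11.57
eef_pos: [0.5963, 0.1228, 0.1528]
tool_rot: [-0.471, 0.882, 0.025, 0.017]
ft_force: [0.2, 0.1, -0.5]
grip_width: 0.0004
```

arm_command:
  translation:
    - [0,0,0]
    - [0,0,0]
    - [0,0,0]
    - [0,0,0]
    - [0,0,0]
  turn: [-0.12,-0.24,-0.37,-0.37,-0.37]
  hand: [1,1,1,1,1]

```text
clock: 11.98
eef_pos: [0.5963, 0.1228, 0.1528]
tool_rot: [-0.622, 0.783, 0.021, 0.021]
ft_force: [0.1, -0.2, -0.4]
grip_width: -0.0001
```

Run:
```python
from h import *
o=get_obs();print(o['eef_pos'],o['joint_pos'].round(3),o['grip_width'],rel([.529,.181,.15],-1.791),rel([.529,.181,.066]))
```

```text
[0.59625988 0.12277968 0.15282374] [ 0.176  0.493  0.129  1.19   0.057 -1.166] -6.580278998666161e-05 (array([-4.12,  7.87,  0.58]), np.float64(-0.008), np.float64(-1.799)) (array([-3.63,  7.81,  8.97]), None, np.float64(-1.799))
```

arm_command:
  translation:
    - [-2,3,0]
    - [-4,5.5,0]
    - [-4.1,7.9,0.5]
    - [-4.1,7.9,0.5]
    - [-4,7.9,3]
  turn: [0,0,0,0,0]
  hand: [1,1,1,1,1]

```text
clock: 12.4
eef_pos: [0.5304, 0.1828, 0.1302]
tool_rot: [-0.623, 0.782, 0.02, 0.025]
ft_force: [1.5, 0.7, 1.1]
grip_width: -0.0003
```

arm_command:
  translation:
    - [0.1,0,2]
    - [0.2,0,4]
    - [0.3,0,6]
    - [0.3,0,6]
    - [0.3,0,6]
  turn: [0,0,0,0,0]
  hand: [1,1,1,1,1]

```text
clock: 12.82
eef_pos: [0.5274, 0.1812, 0.0649]
tool_rot: [-0.622, 0.782, 0.022, 0.019]
ft_force: [1.1, -0.5, 0.5]
grip_width: 0.0002
```

Run:
```python
from h import *
camera('top');i=camera_info('wrist');p,d=camera('wrist');save('w8',p)
o=get_obs();print(o['eef_pos'],o['ft_force'],rel([.5214,.145,.066],-1.791))
pv=np.array([.5995,.1276])+.1*np.array([.976,-.2185])
for a in (0,.1,.2,.3,.4,.5,.6,.65):
    th=np.arctan2(.2185,-.976)+a; r=np.array([np.cos(th),np.sin(th)]); t=np.array([-r[1],r[0]])
    print(a,rel([*(pv+.18*r-.019*t),.066])[0])
```

```text
[0.5291528  0.18185751 0.06693798] [-0.15406128 -0.00500632  0.09517714] (array([ 3.76, -0.07, -0.13]), np.float64(-0.007), np.float64(-1.798))
0 [ 1.86 -0.06 -0.02]
0.1 [ 3.66  0.02 -0.13]
0.2 [ 5.47 -0.07 -0.23]
0.3 [ 7.25 -0.34 -0.34]
0.4 [ 9.   -0.79 -0.45]
0.5 [10.7  -1.41 -0.55]
0.6 [12.32 -2.2  -0.66]
0.65 [13.1  -2.66 -0.71]
```

View pics/w8.png

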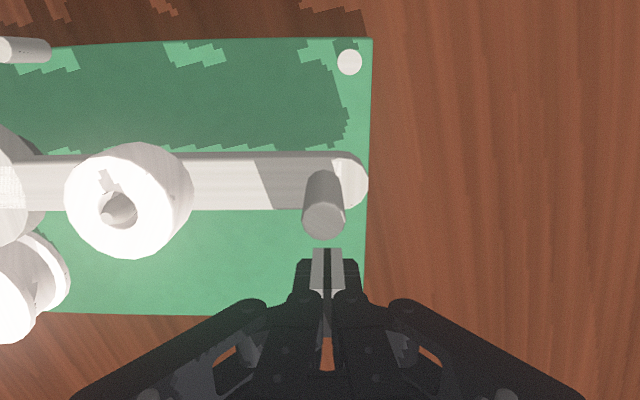

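The fingers (col 327) face the peg (col 323) squarely on its +y side, and the roller is seated at (205, 125). I push in stages along the arc.

arm_command:
  translation:
    - [1.2,0,0]
    - [2.2,0,-0.05]
    - [3.3,0,-0.1]
    - [4.4,-0.05,-0.2]
    - [5.5,-0.1,-0.2]
  turn: [0,-0.02,-0.08,-0.14,-0.2]
  hand: [1,1,1,1,1]

```text
clock: 13.33
eef_pos: [0.5173, 0.1292, 0.0663]
tool_rot: [-0.699, 0.714, 0.02, 0.026]
ft_force: [-0.9, 8.4, 3.4]
grip_width: -0.0002
```

```bash
cat > arc.py <<'E'
from h import *
o=get_obs();print(o['eef_pos'],o['ft_force'].round(1),o['joint_pos'].round(2))
pv=np.array([.5995,.1276])+.1*np.array([.976,-.2185]); t0=np.arctan2(.2185,-.976)
e=o['eef_pos'][:2]-pv; print('approx a',np.arctan2(*e[::-1])%(2*np.pi)-t0+np.arcsin(.019/.18))
for a in (.3,.4,.5,.6,.64,.68):
    th=t0+a; r=np.array([np.cos(th),np.sin(th)]); t=np.array([-r[1],r[0]])
    print(a,rel([*(pv+.18*r-.019*t),.066],-1.791+a))
E
python3 arc.py
```

```text
[0.5172559  0.12920808 0.06632594] [-0.9  8.4  3.4] [ 0.21  0.44 -0.22  0.9   0.06 -1.34]
approx a 0.1962906252662364
0.3 (array([ 1.89,  0.07, -0.09]), np.float64(-0.101), np.float64(-1.592))
0.4 (array([ 3.69, -0.02, -0.21]), np.float64(-0.201), np.float64(-1.592))
0.5 (array([ 5.48, -0.28, -0.32]), np.float64(-0.301), np.float64(-1.592))
0.6 (array([ 7.23, -0.72, -0.43]), np.float64(-0.401), np.float64(-1.592))
0.64 (array([ 7.91, -0.95, -0.47]), np.float64(-0.441), np.float64(-1.592))
0.68 (array([ 8.59, -1.2 , -0.52]), np.float64(-0.481), np.float64(-1.592))
```

arm_command:
  translation:
    - [1.1,0.05,-0.05]
    - [2.2,0.05,-0.1]
    - [3.3,0,-0.2]
    - [4.4,-0.1,-0.25]
    - [5.5,-0.3,-0.3]
  turn: [-0.06,-0.12,-0.18,-0.24,-0.3]
  hand: [1,1,1,1,1]

```text
clock: 13.75
eef_pos: [0.5186, 0.0741, 0.0663]
tool_rot: [0.798, -0.602, -0.016, -0.028]
ft_force: [-1.5, 6.3, 3.4]
grip_width: -0.0002
```

```bash
python3 arc.py
```

```text
[0.51861102 0.07414094 0.06629184] [-1.5  6.3  3.4] [ 0.11  0.43 -0.23  0.9   0.06 -1.74]
approx a 0.5012692628951991
0.3 (array([-3.54, -0.76,  0.26]), np.float64(0.2), np.float64(-1.291))
0.4 (array([-1.79, -0.3 ,  0.14]), np.float64(0.1), np.float64(-1.291))
0.5 (array([-0.01, -0.03,  0.03]), np.float64(-0.0), np.float64(-1.291))
0.6 (array([ 1.8 ,  0.07, -0.08]), np.float64(-0.1), np.float64(-1.291))
0.64 (array([ 2.52,  0.06, -0.12]), np.float64(-0.14), np.float64(-1.291))
0.68 (array([ 3.24,  0.02, -0.16]), np.float64(-0.18), np.float64(-1.291))
```

arm_command:
  translation:
    - [0.9,0.05,-0.05]
    - [1.8,0.05,-0.1]
    - [2.5,0.05,-0.1]
    - [2.5,0.05,-0.1]
    - [2.5,0.05,-0.1]
  turn: [-0.05,-0.1,-0.14,-0.14,-0.14]
  hand: [1,1,1,1,1]

```text
clock: 14.17
eef_pos: [0.5248, 0.0496, 0.066]
tool_rot: [0.837, -0.546, -0.014, -0.029]
ft_force: [-2.4, 8.3, 5.4]
grip_width: -0.0003
```

arm_command:
  translation:
    - [0,0,0]
    - [0,0,0]
    - [0,0,0]
    - [0,0,0]
    - [0,0,0]
  turn: [0,0,0,0,0]
  hand: [1,1,1,1,1]

```text
clock: 14.58
eef_pos: [0.5246, 0.0501, 0.066]
tool_rot: [0.837, -0.546, -0.014, -0.029]
ft_force: [-2.9, 6.9, 5.0]
grip_width: 0.0002
```

```bash
python3 arc.py
python3 - <<'E'
from h import *
i=camera_info('wrist');p,d=camera('wrist');save('w9',p);C=cloud('wrist',d,i)
pv=np.array([.697,.1058])
def circ(z,tol,c,r):
    m=(np.abs(C[:,:,2]-z)<tol)&(np.hypot(C[:,:,0]-c[0],C[:,:,1]-c[1])<r); P=C[m]
    print(m.sum(),P.mean(0),cv2.minEnclosingCircle(P[:,:2].astype(np.float32)))
    A=np.c_[P[:,:2],np.ones(len(P))]; print('tilt',np.linalg.lstsq(A,P[:,2],rcond=None)[0][:2])
    return P.mean(0)
t=np.arctan2(.2185,-.976)
a=t+.63; c=circ(.072,.005,pv+.1*np.array([np.cos(a),np.sin(a)]),.032); print('a',np.arctan2(c[1]-pv[1],c[0]-pv[0])%6.2832-t)
c=circ(.086,.003,pv+.18*np.array([np.cos(a),np.sin(a)]),.02); print('a',np.arctan2(c[1]-pv[1],c[0]-pv[0])%6.2832-t)
for n in ('push_peg','roller_seat','roller_center'):
    for r in spot_point('wrist',n)[:1]: print(n,r,atz('wrist',r['location'],.045 if n=='push_peg' else .058,i))
E
```

```text
[0.52459476 0.05013732 0.06600463] [-2.9  6.9  5. ] [ 0.06  0.43 -0.22  0.9   0.06 -1.93]
approx a 0.6378567112589275
0.3 (array([-5.84, -1.65,  0.38]), np.float64(0.336), np.float64(-1.155))
0.4 (array([-4.17, -0.96,  0.26]), np.float64(0.236), np.float64(-1.155))
0.5 (array([-2.44, -0.45,  0.15]), np.float64(0.136), np.float64(-1.155))
0.6 (array([-0.67, -0.11,  0.04]), np.float64(0.036), np.float64(-1.155))
0.64 (array([ 0.05, -0.02, -0.  ]), np.float64(-0.004), np.float64(-1.155))
0.68 (array([ 0.77,  0.04, -0.04]), np.float64(-0.044), np.float64(-1.155))
7231 [0.60592126 0.06473422 0.07210224] ((0.6066113114356995, 0.06785311549901962), 0.024008750915527344)
tilt [0.01231057 0.02317005]
a 0.6438434551436174
1625 [0.53218468 0.03383978 0.08603835] ((0.529699444770813, 0.03856154903769493), 0.014614011161029339)
tilt [-0.00032894  0.0082412 ]
a 0.6319203318224402
push_peg {'location': [216.8, 325.3], 'conf': 0.83} [0.53440371 0.03300347 0.045     ]
roller_seat {'location': [225.2, 152.8], 'conf': 0.58} [0.60706575 0.0646654  0.058     ]
roller_center {'location': [233.0, 151.5], 'conf': 0.91} [0.60677456 0.06898246 0.058     ]
```

View pics/w9.png

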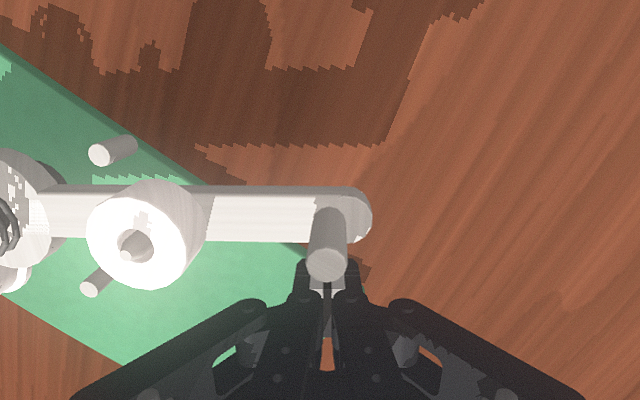

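The arm is at about 0.63–0.64 rad, held on the peg at (262, 327) with a steady push of about 7.5 N. The roller is flat on the spindle at (243, 142). I hand in.

```bash
python3 -c "
from workcell import *
print(job_done());o=get_obs();print(o['clock'],o['eef_pos'],o['ft_force'])"
```

```text
the job is handed in; nothing more can be done
None
the job is handed in; nothing more can be done
```

I dropped the aluminium idler roller over the spindle and let go of it. Then I pushed the peg with shut fingers, swung the arm past its click, and handed the job in at about 15 s while still holding it there. Handing in reports no verdict.

Last checks:
- **Arm angle:** three estimates from the last measurements gave 0.63 to 0.64 rad, beyond the click at about 0.49 and the required 0.53. The tool was still.
- **Push on the peg:** about 7.5 N horizontally, plus about 5 N vertically on the tool.
- **Roller:** its top is at 72 mm (71 mm is nominal) and its fitted tilt is under 0.03 rad. The wrist picture shows it over the spindle. One pair of network points put its centre about 4 mm from the seat, against the 6 mm limit, and the circle fit put it about 3 mm off.
- **Pawl:** I did not measure its position. I took it as home only because the arm is well past the click.
- **Bystanders:** nothing I did came near them, but I did not measure their positions again at the end.

On the way, joint 6 reached its range limit while I was carrying the roller. I used the half-turned grasp instead, which left the tool tilted by about 0.06 rad for the rest of the job. The roller still settled flat after release.

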